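Stack the keyed trays and post the order tag

TASK

Set the tray with the grip bar on top of the open tray, turned so that its notch drops over the key and it sits fully home. Then take the order tag from the short rail, hook it over the long rail at that rail's left end (the end on the robot's left), and slide it along the rail, without lifting it off, until it is centred on the pointer; leave it hanging there. Do not shove the tape roll or the small carton out of place.

Things in the scene. Friction and masses are not known exactly. Their poses are not given: they have to be found in the camera images.
- lower_rim (a point): Open grey plastic tray without a grip bar, holding steel brackets, 150 (x) x 120 (y) x 60 mm high, walls 6 mm, weighing about 2 kg, standing loose on the table. This point is the centre of its mouth, level with the rim, 60 mm above its underside; x points to the end that carries the key, z up.
- key (a point): Key of the open tray: a grey block in the middle of its +x end, 18 mm (x) x 30 mm (y) with a round top, rising 21 mm above the rim. This point is at its middle, level with the rim, 66 mm from lower_rim along +x.
- upper_mid (a point): Grey tray with a grip bar, to be stacked: 150 (x) x 120 (y) mm, rim 65 mm and bar 97 mm above its underside, 0.4 kg. Its round-edged foot, 10 mm high and 132 x 102 mm, drops into the open tray's mouth (138 x 108 mm inside) until its floor rests on the rim, the foot's underside 10 mm below the rim. This point: the middle, 48.5 mm above the underside; x points to the notched end, z up.
- upper_grip (a point): Centre of that tray's grip bar, which runs along the tray's y: 14 mm thick (x), 104 mm long (y), 20 mm high (z), its centre 87 mm above the tray's underside, over the tray's middle. Axes as upper_mid.
- notch (a point): Notch of that tray, in the middle of its +x end: 38 mm (y) wide, 22 mm (x) deep, cut through its full height (foot, floor, wall). Turned any other way the tray rests on the key and does not go down. This point is 66 mm from the tray's middle along +x, 10 mm above its underside, and coincides with key when the tray is home.
- tag_hook (a point): Order tag: white upright plate 100 mm (y) wide, 4 mm thick, with two steel hooks open downward and a grip tab on top, 180 g; first on the short rail. This point lies on the rail's axis when hung. The hooks' channel along y is 18 mm wide (x), its roof 6 mm above this point; the hooks' lips (+x side) end 18 mm below it, the plate (-x side) 75 mm below, so lift it clear. Hang it with x as the long rail's x.
- tag_grip (a point): Centre of the part to grip of the order tag's grip tab, 37 mm above tag_hook: tab 12 mm thick (x), 40 mm wide (y), its top 15 mm above this point and free below it for 19 mm. Axes as tag_hook.
- rail_mid (a point): Long horizontal steel rail, 400 mm long along its y, 12 mm in diameter, 170 mm above the table on two thin posts, fixed. This point is the middle of its axis; +y points to its left end (towards the short rail), x away from the robot. The tag can pass over the posts.
- park_mid (a point): Short steel rail of the same diameter, 140 mm long along its y, 150 mm above the table, fixed. This point is the middle of its axis.
- mark (a point): Tip of the pointer, a flat dark steel post with a pointed top, 125 mm high, fixed, standing 60 mm beyond the long rail (its +x side). The tag is to be centred on it along the rail; it lies between 110 mm right of the rail's middle and that middle.
- tape_mid (a point): Bystander: roll of clear tape lying flat, 76 mm across, 48 mm high; the point is its centre. Not to be moved.
- carton_mid (a point): Bystander: small carton 100 x 80 x 60 mm; the point is its centre. Not to be moved.
There are look-alikes about, which are no part of the job. Leave any orange or purple look-alike of the part that bears tag_hook alone.

How it is judged (in metres and radians):
On the way, in this order (a step that is already met when the one before it is completed fails the run):
1. the tray with the grip bar is fully home on the open tray, its notch over the key, and let go (horizontal distance between notch and key below 0.008 m and horizontal distance between upper_mid and lower_rim below 0.006 m and z of notch in the frame of lower_rim between -0.004 and 0.004 m and angle between upper_mid's own z axis and vertical below 0.06 rad and contact force between the fingers and upper below 0.3 N), for 0.2 s.
2. the tag is hooked over the left end of the long rail (80 mm or more left of its middle) (x of tag_hook in the frame of rail_mid between -0.008 and 0.008 m and z of tag_hook in the frame of rail_mid between -0.008 and 0.008 m and angle between the y axis of tag_hook and the y axis of rail_mid, either way round below 0.12 rad and angle between tag_hook's own z axis and vertical below 0.2 rad and y of tag_hook in the frame of rail_mid above 0.08 m), for 0.2 s.
At the end, for the whole second after the job is handed in: Grip-bar tray home on the open tray (notch within 8 mm of the key, centres 6 mm, height 4 mm, tilt 0.06 rad); tag at rest on the long rail, within 10 mm of the pointer along it, tilt under 0.2 rad; tape roll and small carton within 50 mm of their starts (horizontal distance between notch and key below 0.008 m and horizontal distance between upper_mid and lower_rim below 0.006 m and z of notch in the frame of lower_rim between -0.004 and 0.004 m and angle between upper_mid's own z axis and vertical below 0.06 rad and x of tag_hook in the frame of rail_mid between -0.008 and 0.008 m and z of tag_hook in the frame of rail_mid between -0.008 and 0.008 m and angle between the y axis of tag_hook and the y axis of rail_mid, either way round below 0.12 rad and angle between tag_hook's own z axis and vertical below 0.2 rad and contact force between tag and rail above 0.8 N and y of tag_hook in the frame of mark between -0.01 and 0.01 m and linear speed of each of tag, upper below 0.02 m/s and distance of each of tape_mid, carton_mid from where it was at the start of the episode below 0.05 m); the robot touches nothing.
It fails at once if the tag is put on or lifted off the long rail anywhere but at its left end (x of tag_hook in the frame of rail_mid between -0.02 and 0.02 m and y of tag_hook in the frame of rail_mid between -0.25 and 0.05 m and z of tag_hook in the frame of rail_mid between 0.014 and 0.05 m).
It fails at once if the tape roll or the small carton is knocked away (distance of any of tape_mid, carton_mid from where it was at the start of the episode above 0.05 m).
It also fails if it takes over 64 s, if anything falls off the work surface, if the arm or the gripper's body presses on something with over 40 N, if the wrist force passes 120 N, or if a joint passes its speed limit or range.

ROBOT

A 6-joint arm with a two-finger parallel gripper is mounted at the origin on the work surface. World frame = base frame: x ahead of the robot, y to its left, z up, the work surface at z = 0. Lengths are in mm, angles in rad, forces in N, time in s.
With the tool pointing down it reaches from about 400 to 925 mm from the base axis. Payload 12.5 kg.
Tool frame: the origin (TCP) lies between the finger pads; the fingertips stand 11 mm ahead of it and the grasp point (between the pads) lies 8 mm behind it (env.tip_extent is the distance from the TCP to the fingertips, in mm); x points along the fingers, z is the direction in which the jaws open and shut, and the axes are right-handed (so a half turn about x gives the same grasp; the last joint's range is limited). The gripper opens to 95 mm and grips with 3 to 60 N. Pads are 20 mm wide; open, the fingers measure 119 mm over their backs; the gripper's body (75 mm by 180 mm) begins 59 mm behind the grasp point.
Start: joints at [1.136, 0.491, 1.559, -0, 1.092, -0.106], TCP at [201.8, 591.542, 225.661] pointing down, gripper open.
Joint ranges: [-3.1, 3.1], [-0.84, 2.19], [0.05, 2.79], [-1.13, 4.28], [0.06, 2.93], [-2.69, 2.69]. Speed limits (rad/s): [2.22, 2.22, 2.79, 3.14, 3.14, 3.14].

INTERFACE

Orientations are given as [roll, pitch, yaw] about the fixed x, y, z axes, in that order (R = Rz(yaw) Ry(pitch) Rx(roll)).
In Python, from cell import status, imaging, env gives the robot as it stands. The module is installed in compiled form; this text tells all that it offers.
- The arm moves only by the tool apply_moves, never from a script. Its argument "increments" is a list of rows, each a list of 5 numbers: the closure, from 0 (fully open) to 1 (shut), then the shift along the tool's x, y, z in mm, then the turn about the tool's x in degrees. A call has 1 to 10 rows; each row shifts and turns the commanded pose from where the row before left it, along the tool's axes as they then stand; what a row does not reach is not made up. A row lasts 1/10 s, in which the tool goes at most 50 mm and 8.59 degrees, less where a joint would pass 70% of its speed; a pose out of reach is approached as far as the arm can. A call with a gripper value outside its range is refused whole. The fingers move at their own pace and stop on an object; the grip force is fixed at half the most. Time passes only in rows, so rows that do not move let the fingers close. It gives the time, the measured TCP pose, the force and the opening at its end, in the units of the state.
- status.state(): the state, without advancing time (a new reading comes with each control period).
- imaging.read_camera(name): name is "scene" or "top" or "wrist"; returns a dict with "pixels" (400x640x3 uint8, red, green, blue), "fovy" (degrees; the focal length in pixels is half the picture's height over the tangent of half this angle, whatever the lens; pixels are square), "cx", "cy" (the principal point, pixels), "R" (3x3) and "t" (3): a world point X has camera coordinates R X + t. Camera axes: x right, y down, z forward; pixel columns grow to the right and rows downward; lengths in mm; the calibration is good to about 2 mm. A picture is of the moment at which its call begins. There is no depth.
- env.job_done(): hands the job in, once; it reports no verdict.
The state is a dict: "t": time; "joints": joint angles; "qvel": joint speeds; "tau": joint torques, N m; "eef_pos": TCP position; "tcp_rot": TCP orientation; "ft_force": force on the tool from outside, world axes, zero at the start; "moment": the same for the moment, N m; "opening": opening from 0.0 (shut) to 1.0 (fully open).
Only numpy, scipy, OpenCV 4.12 (cv2) and the standard library are available. Lean on these libraries where they do the work, as an engineer would, in place of code of your own. Each camera call takes 0.05 s, during which the arm holds its last target. There are 200 camera calls.

## Working session

There is one attempt and no reset: what is moved stays moved. The work goes in short steps, Python scripts to look and compute and a tool call to move; the robot and the scene stay as the last step left them, time stands still between calls to the robot, and variables do not carry over. Pictures are saved under pics/ and viewed, about 8 in all and at most 12, crops included, and the job is handed in when it is done.

Besides the shell and the picture viewer there is one more tool, called after "Call:" by a JSON object that holds its "op" and its "data". apply_moves: Moves the arm, as the interface text tells. Its arguments: {"type":"object","properties":{"increments":{"type":"array"}},"required":["increments"]}

```bash
mkdir -p pics
cat > h.py <<'E'
import numpy as np, cv2
from cell import status, imaging, env
def cam(n):
    c=imaging.read_camera(n); c['R']=np.array(c['R']).reshape(3,3); c['t']=np.array(c['t']).ravel()
    c['f']=200/np.tan(np.radians(c['fovy'])/2); return c
def ray(c,u,v):
    d=c['R'].T@np.array([(u-c['cx'])/c['f'],(v-c['cy'])/c['f'],1.]); return -c['R'].T@c['t'], d
def onz(c,u,v,z):
    o,d=ray(c,u,v); return o+d*(z-o[2])/d[2]
def proj(c,X):
    p=c['R']@np.array(X,float)+c['t']; return np.array([c['cx']+c['f']*p[0]/p[2], c['cy']+c['f']*p[1]/p[2]])
def tri(c1,p1,c2,p2):
    o1,d1=ray(c1,*p1);o2,d2=ray(c2,*p2)
    s=np.linalg.lstsq(np.c_[d1,-d2],o2-o1,rcond=None)[0]
    a,b=o1+d1*s[0],o2+d2*s[1]; return (a+b)/2,np.linalg.norm(a-b)
def save(c,n,box=None,k=1):
    im=np.array(c['pixels'])[:,:,::-1]
    if box: im=im[box[1]:box[3],box[0]:box[2]]
    if k!=1: im=cv2.resize(im,None,fx=k,fy=k,interpolation=cv2.INTER_CUBIC)
    cv2.imwrite('pics/'+n+'.png',im)
E
python3 - <<'E'
from h import *
import pickle
print(status.state())
cs={n:cam(n) for n in('scene','top','wrist')}
pickle.dump(cs,open('c0.pkl','wb'))
for n,c in cs.items():
    save(c,n+'0'); print(n,c['f'],c['cx'],c['cy'],(-c['R'].T@c['t']).round(),c['R'].round(3).tolist())
E
```

```text
{'t': 0.0, 'joints': array([ 1.13640009e+00,  4.91538466e-01,  1.55947449e+00,  1.86476766e-06,
        1.09167631e+00, -1.05574377e-01]), 'qvel': array([ 0.00075556, -0.00046225,  0.00067034, -0.00188401,  0.00099377,
       -0.00059375]), 'tau': array([ 1.75640503e-04, -6.12656808e+01, -2.58171272e+01,  6.92569907e-02,
        4.82405175e-02, -1.40739944e-04]), 'eef_pos': array([201.6921721 , 591.30982545, 225.0662192 ]), 'tcp_rot': array([ 3.03451013,  1.56969971, -2.00670157]), 'ft_force': array([-0.09316713,  0.3267989 , -0.2607674 ]), 'moment': array([-0.03437749, -0.00707469, -0.00085837]), 'opening': 1.0025356676358288}
scene 383.34562064488597 313.83253254455644 198.45780721752067 [ 975. -661.  820.] [[0.835, 0.55, 0.019], [0.366, -0.53, -0.765], [-0.41, 0.646, -0.644]]
top 502.25610394580474 319.6906992343768 194.44154334344842 [ 377.   28. 1384.] [[-0.017, -1.0, 0.005], [-0.993, 0.017, -0.117], [0.117, -0.007, -0.993]]
wrist 329.8258698585356 321.6940901877408 200.42726536755558 [123. 619. 384.] [[0.322, 0.947, -0.002], [0.905, -0.308, 0.293], [0.276, -0.096, -0.956]]
```

View pics/top0.png

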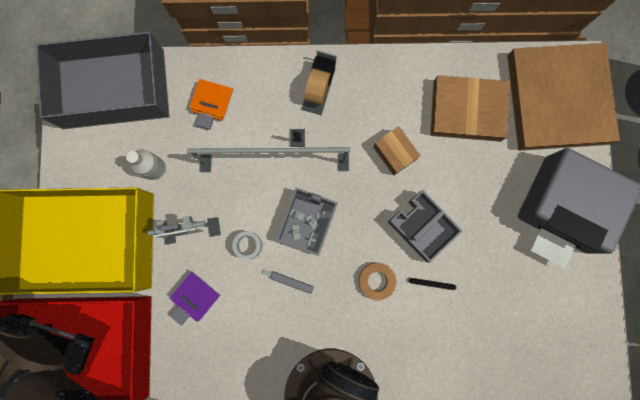

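View pics/scene0.png

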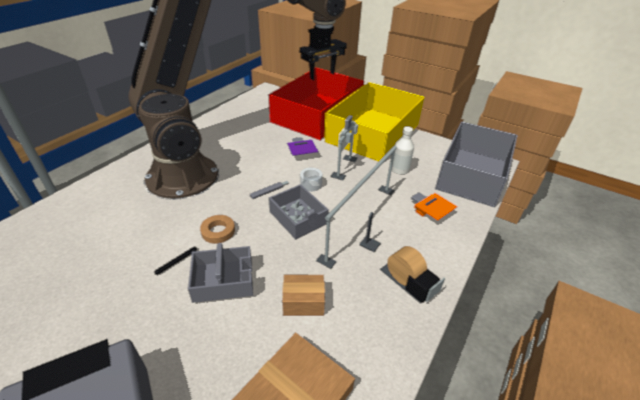

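Top view: the grip-bar tray is at about (425,226), the open tray at (307,220), the long rail runs from (190,152) to (350,152) with the pointer at (297,137). The tag is on the short rail at about (180,228). Tape rolls are at (246,244) and (377,281), the small carton at (397,150). I'll zoom in on these.

Run:
```python
import pickle;from h import *
cs=pickle.load(open('c0.pkl','rb'))
c=cs['top']
im=np.array(c['pixels'])[:,:,::-1]
a=cv2.resize(im[180:270,262:472],None,fx=3.8,fy=3.8,interpolation=cv2.INTER_CUBIC)
b=cv2.resize(im[120:180,180:360],None,fx=3.8,fy=3.8,interpolation=cv2.INTER_CUBIC); 
out=np.zeros((600,800,3),np.uint8); out[:342,:798]=a; out[345:345+228,:684]=b
cv2.imwrite('pics/topz.png',out)
s=np.array(cs['scene']['pixels'])[:,:,::-1]
a=cv2.resize(s[105:190,310:440],None,fx=3,fy=3,interpolation=cv2.INTER_CUBIC)
b=cv2.resize(s[175:310,180:380],None,fx=2.5,fy=2.5,interpolation=cv2.INTER_CUBIC)
t=cv2.resize(im[205:250,140:226],None,fx=4.5,fy=4.5,interpolation=cv2.INTER_CUBIC)
out=np.zeros((600,800,3),np.uint8); out[:255,:390]=a; out[258:258+337,:500]=b; out[:t.shape[0],400:400+t.shape[1]]=t
cv2.imwrite('pics/scz.png',out)
```

```text
Traceback (most recent call last):
ValueError: could not broadcast input array from shape (338,500,3) into shape (337,500,3)
```

View pics/topz.png

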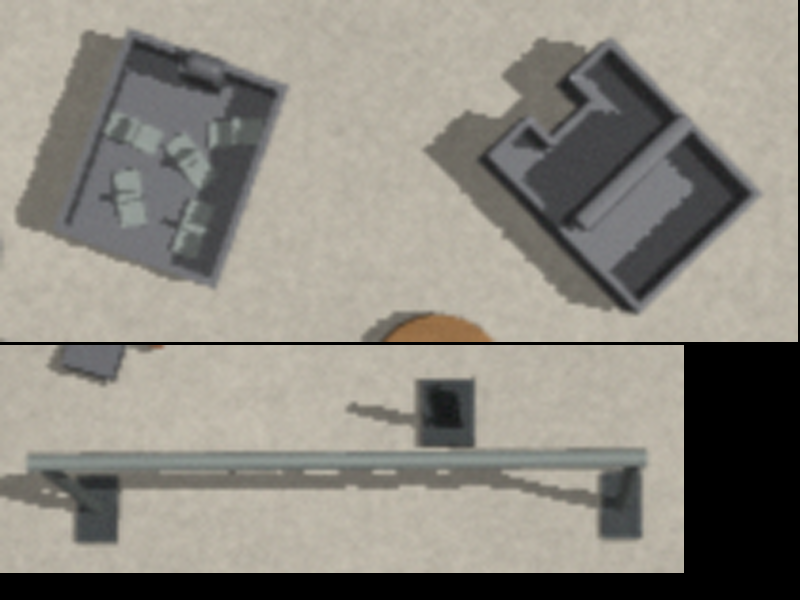

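Zoomed top view: the open tray's key is on its top edge, between (130,35) and (285,88) in the zoom. The other tray's notch is between (487,157) and (612,43). The rail ends are at (28,462) and (645,457).

Run:
```python
import pickle;from h import *
cs=pickle.load(open('c0.pkl','rb'))
c=cs['top'];im=np.array(c['pixels'])[:,:,::-1]
def rect(pts,z):
    P=np.array([onz(c,262+x/3.8,180+y/3.8,z)[:2] for x,y in pts]); ctr=P.mean(0)
    # pts: end-left(a), end-right(b), far-right(c), far-left(d), left=+y
    dx=(P[0]+P[1]-P[2]-P[3]); dy=(P[0]+P[3]-P[1]-P[2])
    print('ctr',ctr.round(1),'yaw x',np.degrees(np.arctan2(dx[1],dx[0])).round(1),'yaw y-90',np.degrees(np.arctan2(dy[1],dy[0])).round(1)-90,'size',np.hypot(*dx)/2,np.hypot(*dy)/2)
rect([(130,33),(286,88),(213,284),(61,226)],60)
rect([(485,158),(612,41),(758,193),(635,311)],65)
for x,y in((28,462),(645,457)): print('rail',onz(c,180+x/3.8,120+(y-345)/3.8,170).round(1))
print('mark base',onz(c,180+445/3.8,120+(412-345)/3.8,0).round(1),onz(c,180+442/3.8,120+(407-345)/3.8,60).round(1))
print('tape',onz(c,246,244,48),onz(c,377,281,48),'carton',onz(c,397,150,60))
s=np.array(cs['scene']['pixels'])[:,:,::-1]
a=cv2.resize(s[105:190,310:440],None,fx=3,fy=3,interpolation=cv2.INTER_CUBIC)
b=cv2.resize(s[175:275,250:410],None,fx=3.4,fy=3.4,interpolation=cv2.INTER_CUBIC)
t=cv2.resize(im[205:250,140:226],None,fx=4.5,fy=4.5,interpolation=cv2.INTER_CUBIC)
out=np.zeros((600,800,3),np.uint8)
for q,(y,x) in((a,(0,0)),(b,(258,0)),(t,(0,400))): out[y:y+q.shape[0],x:x+q.shape[1]]=q
cv2.imwrite('pics/scz.png',out)
```

```text
ctr [461.3  53.3] yaw x -20.9 yaw y-90 -21.099999999999994 size 143.6465045499981 113.94352970823783
ctr [ 443.2 -257.5] yaw x 42.5 yaw y-90 41.5 size 145.13116045289254 120.12715517386657
rail [632.7 343.5 170. ]
rail [629.4 -55.4 170. ]
mark base [701.1  80.    0. ] [690.7  79.9  60. ]
tape [404.91253612 216.90824644  48.        ] [ 302.22747569 -126.85567407   48.        ] carton [ 648.81170684 -189.80676327   60.        ]
```

View pics/scz.png

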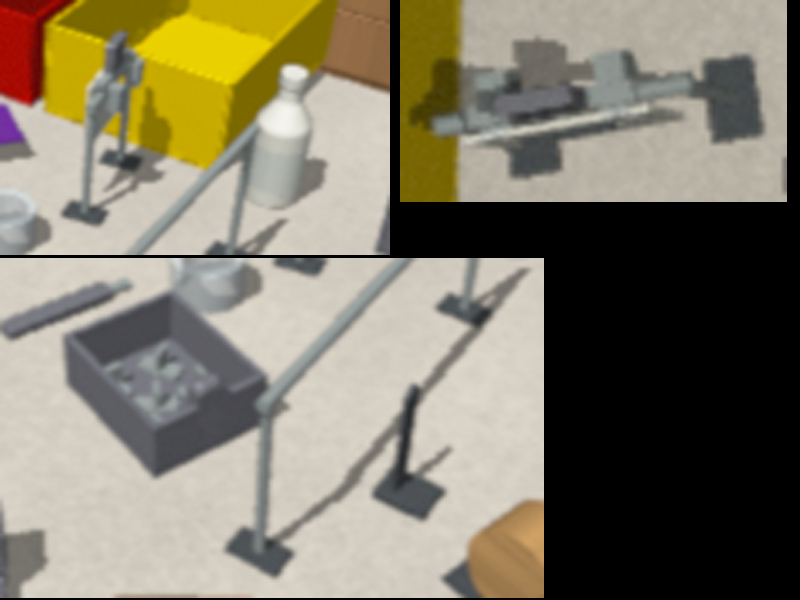

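The tag's plate is on the robot side, and the short rail is yawed about +9°. Next is a planner helper that converts world targets into tool-axis rows.

```bash
cat >> h.py <<'E'
from scipy.spatial.transform import Rotation as Ro
def pose(s=None):
    s=s or status.state(); return np.array(s['eef_pos']),Ro.from_euler('xyz',s['tcp_rot']).as_matrix()
def go(target,jaw=None,n=None,s=None):
    "jaw: wanted world angle (deg) of tool z, mod 180. prints first-row-turn-then-shift plan"
    p,R=pose(s); za=np.degrees(np.arctan2(R[1,2],R[0,2])); xd=R[:,0]
    turn=0 if jaw is None else -((jaw-za+90)%180-90)
    d=np.array(target)-p; dist=np.linalg.norm(d)
    n=n or max(1,int(np.ceil(max(dist/45,abs(turn)/8))))
    Rk=R;out=[]
    for k in range(n):
        out.append(np.r_[Rk.T@(d/n),turn/n].round(1).tolist())
        Rk=Rk@Ro.from_euler('x',turn/n,degrees=True).as_matrix()
    print('p',p.round(1),'za',za.round(1),'tilt',xd.round(3),'turn',round(turn,1),'n',n,'shift now frame',(R.T@d).round(1)); 
    for r in out: print(r)
E
python3 - <<'E'
from h import *
go((480,60,300),69)
E
```

```text
p [201.7 591.4 225.2] za 71.2 tilt [-0.    -0.001 -1.   ] turn 2.2 n 14 shift now frame [ -74.5 -434.9 -413.1]
[-5.3, -31.1, -29.5, 0.2]
[-5.3, -31.1, -29.4, 0.2]
[-5.3, -31.2, -29.3, 0.2]
[-5.3, -31.3, -29.3, 0.2]
[-5.3, -31.4, -29.2, 0.2]
[-5.3, -31.5, -29.1, 0.2]
[-5.3, -31.5, -29.0, 0.2]
[-5.3, -31.6, -28.9, 0.2]
[-5.3, -31.7, -28.8, 0.2]
[-5.3, -31.8, -28.7, 0.2]
[-5.3, -31.9, -28.7, 0.2]
[-5.3, -31.9, -28.6, 0.2]
[-5.3, -32.0, -28.5, 0.2]
[-5.3, -32.1, -28.4, 0.2]
```

Call:
{"op": "apply_moves", "data": {"increments": [[0,-10,-31,-29,0],[0,-10,-31,-29,0],[0,-10,-31,-29,0],[0,-10,-31,-29,0],[0,-10,-31,-29,0],[0,-10,-31,-29,0],[0,-10,-31,-29,0],[0,-5,-31,-29,0],[0,0,-31,-29,0],[0,0,-31,-29,0]]}}

```text
t: 1.15
eef_pos: [402.0, 215.4, 300.9]
tcp_rot: [-0.758, 1.57, 0.484]
ft_force: [0.6, 0.0, -0.2]
opening: 1.001
```

Call:
{"op": "apply_moves", "data": {"increments": [[0,0,-31,-29,0],[0,0,-31,-29,0],[0,0,-31,-29,0],[0,0,-31,-29,0],[0,0,0,0,0],[0,0,0,0,0]]}}

```text
t: 1.75
eef_pos: [481.4, 66.6, 300.2]
tcp_rot: [1.641, 1.57, 2.881]
ft_force: [0.4, 0.7, 0.2]
opening: 0.998
```

Run:
```python
from h import *
go((430,-245,260),42)
import pickle
c=cam('wrist');t=cam('top'); pickle.dump((c,t),open('c1.pkl','wb'))
print(proj(c,[461,53,60]),(-c['R'].T@c['t']).round(),c['R'].round(2).tolist())
save(c,'w1')
```

```text
p [481.4  66.6 300.2] za 71.0 tilt [-0.001  0.    -1.   ] turn 29.0 n 8 shift now frame [  40.2  -52.7 -311.4]
[5.0, -6.6, -38.9, 3.6]
[5.0, -9.0, -38.4, 3.6]
[5.0, -11.5, -37.8, 3.6]
[5.0, -13.8, -37.0, 3.6]
[5.0, -16.1, -36.0, 3.6]
[5.0, -18.4, -34.9, 3.6]
[5.0, -20.6, -33.7, 3.6]
[5.0, -22.6, -32.3, 3.6]
[305.4732136  158.42441499] [403.  94. 459.] [[0.32, 0.95, -0.0], [0.9, -0.31, 0.29], [0.28, -0.1, -0.96]]
```

View pics/w1.png

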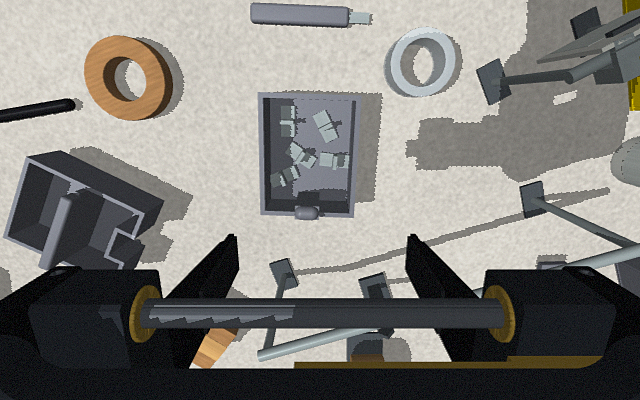

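Wrist view: the open tray's outline corners are at about (258,93), (355,93), (354,217), (261,213), with the key at (306,212). I'll get the outline by a colour mask, and move on to the other tray.

```bash
cat >> h.py <<'E'
def quad(c,seed,z,name=None):
    im=np.array(c['pixels']).astype(int); m=((im[:,:,2]-im[:,:,0])>-4).astype(np.uint8)
    m=cv2.morphologyEx(m,cv2.MORPH_CLOSE,np.ones((3,3)));m=cv2.morphologyEx(m,cv2.MORPH_OPEN,np.ones((3,3)))
    cn,_=cv2.findContours(m,cv2.RETR_EXTERNAL,cv2.CHAIN_APPROX_NONE)
    k=[q for q in cn if cv2.pointPolygonTest(q,seed,False)>=0]
    if not k: print('no contour');return
    q=k[0][:,0,:].astype(float); W=np.array([onz(c,u,v,z)[:2] for u,v in q]).astype(np.float32)
    r=cv2.minAreaRect(W); print('rect',np.round(r[0],1),np.round(r[1],1),round(r[2],1),'px bbox',q.min(0),q.max(0)); return W,q
E
python3 - <<'E'
import pickle;from h import *
c,t=pickle.load(open('c1.pkl','rb'))
W,q=quad(c,(305,158),60)
E=[onz(c,u,v,60)[:2] for u,v in[(258,93),(355,93),(354,217),(261,213)]]; print(np.round(E,1).tolist(),np.mean(E,0))
print('key',onz(c,306,213,75))
E
```

```text
rect [463.6  55.6] [121.5 154.9] 69.1 px bbox [257.  92.] [361. 219.]
[[371.9, 26.9], [408.1, 132.6], [552.6, 86.4], [508.7, -24.7]] [460.33536748  55.30182401]
key [522.74732729  32.27468757  75.        ]
```

Call:
{"op": "apply_moves", "data": {"increments": [[0,5,-7,-39,4],[0,5,-9,-38,4],[0,5,-12,-38,4],[0,5,-14,-37,4],[0,5,-16,-36,4],[0,5,-18,-35,3],[0,5,-21,-34,3],[0,5,-23,-32,3],[0,0,0,0,0],[0,0,0,0,0]]}}

```text
t: 2.85
eef_pos: [427.0, -243.6, 260.5]
tcp_rot: [1.258, 1.57, 1.994]
ft_force: [-0.5, 0.4, 0.6]
opening: 1.0
```

Run:
```python
import pickle;from h import *
go((443,-257,180),42)
c=cam('wrist');t=cam('top'); pickle.dump((c,t),open('c2.pkl','wb'))
print(proj(c,[443,-257,65]),(-c['R'].T@c['t']).round())
quad(c,tuple(map(float,proj(c,[443,-257,65]))),65)
save(c,'w2')
```

```text
p [ 427.  -243.6  260.5] za 42.2 tilt [-0.     0.001 -1.   ] turn 0.2 n 2 shift now frame [ 80.5 -20.8   2.8]
[40.2, -10.4, 1.4, 0.1]
[40.2, -10.4, 1.4, 0.1]
[324.05587811 196.8330752 ] [ 371. -182.  420.]
rect [ 443.9 -257.1] [150.6 131.7] 42.3 px bbox [255. 138.] [395. 251.]
```

View pics/w2.png

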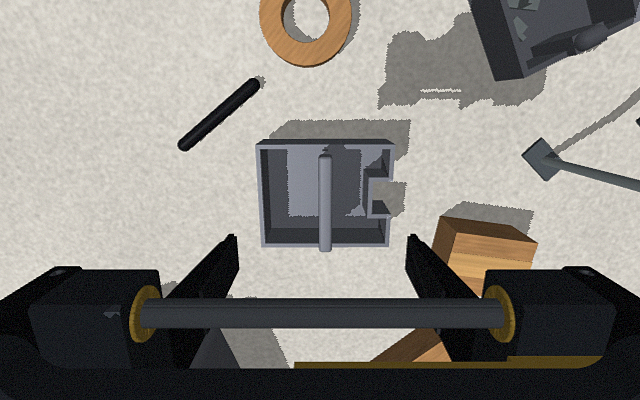

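The grip-bar tray's notch faces image right, which is tool +z, and the bar is at u≈325 from (325,155) to (325,250). The jaw is already aligned.

Run:
```python
import pickle;from h import *
c,t=pickle.load(open('c2.pkl','rb'))
for z,u,v in((97,324,155),(97,325.5,250)):print(onz(c,u,v,z).round(1))
print(np.mean([onz(c,u,v,65) for u,v in((257,144),(391,144),(389,246),(259,247))],0))
im=np.array(c['pixels']).astype(int)
print('row200',im[205,312:340].mean(1).round().tolist()); print('row230',im[230,312:340].mean(1).round().tolist())
for z in(97,):
  print([onz(c,u,205,z).round(1).tolist() for u in(318,331)])
go((443.5,-257,130),42.3)
```

```text
[ 407.7 -218.6   97. ]
[ 477.6 -293.1   97. ]
[ 443.59983017 -257.77863914   65.        ]
row200 [138.0, 136.0, 136.0, 139.0, 138.0, 142.0, 108.0, 114.0, 129.0, 149.0, 147.0, 142.0, 137.0, 135.0, 135.0, 129.0, 128.0, 125.0, 105.0, 70.0, 71.0, 70.0, 77.0, 70.0, 79.0, 76.0, 78.0, 78.0]
row230 [51.0, 54.0, 50.0, 51.0, 54.0, 49.0, 48.0, 116.0, 133.0, 149.0, 147.0, 143.0, 137.0, 141.0, 130.0, 128.0, 129.0, 121.0, 103.0, 65.0, 45.0, 51.0, 51.0, 53.0, 51.0, 55.0, 53.0, 55.0]
[[437.8, -260.8, 97.0], [447.7, -251.9, 97.0]]
p [ 427.3 -242.9  260.8] za 42.3 tilt [ 0.  0. -1.] turn -0.0 n 3 shift now frame [130.8 -21.4   2.4]
[43.6, -7.1, 0.8, -0.0]
[43.6, -7.1, 0.8, -0.0]
[43.6, -7.1, 0.8, -0.0]
```

Call:
{"op": "apply_moves", "data": {"increments": [[0,40,-7,1,0],[0,40,-7,1,0],[0,40,-7,0,0],[0,30,0,0,0],[0,20,0,0,0],[0,12,0,0,0],[0,0,0,0,0]]}}

```text
t: 3.65
eef_pos: [442.7, -257.3, 77.9]
tcp_rot: [1.63, 1.569, 2.368]
ft_force: [0.5, 0.4, 0.3]
opening: 0.998
```

Call:
{"op": "apply_moves", "data": {"increments": [[1,0,0,0,0],[1,0,0,0,0],[1,0,0,0,0],[1,0,0,0,0],[1,0,0,0,0],[1,0,0,0,0],[1,0,0,0,0],[1,0,0,0,0]]}}

```text
t: 4.45
eef_pos: [442.6, -258.5, 78.6]
tcp_rot: [0.725, 1.571, 1.461]
ft_force: [1.2, -0.1, -0.3]
opening: 0.381
```

Call:
{"op": "apply_moves", "data": {"increments": [[1,0,0,0,0],[1,0,0,0,0],[1,0,0,0,0],[1,0,0,0,0],[1,0,0,0,0],[1,0,0,0,0]]}}

```text
t: 5.05
eef_pos: [442.6, -258.5, 78.6]
tcp_rot: [-0.375, 1.571, 0.361]
ft_force: [1.3, 1.7, -0.4]
opening: 0.146
```

Call:
{"op": "apply_moves", "data": {"increments": [[1,-5,0,0,0],[1,-15,0,0,0],[1,-25,0,0,0],[1,-30,0,0,0],[1,-25,0,0,0],[1,-20,0,0,0],[1,0,0,0,0],[1,0,0,0,0]]}}

```text
t: 5.85
eef_pos: [442.2, -258.3, 198.1]
tcp_rot: [1.665, 1.57, 2.401]
ft_force: [0.4, 0.3, -4.2]
opening: 0.146
```

Run:
```python
import pickle;from h import *
s=status.state();print(s['eef_pos'],s['opening'],s['ft_force'])
c=cam('wrist');t=cam('top');pickle.dump((c,t),open('c3.pkl','wb'))
save(c,'w3')
c1,_=pickle.load(open('c1.pkl','rb'))
im=np.array(c1['pixels'])[85:225,245:370,::-1]; a=cv2.resize(im,None,fx=4,fy=4,interpolation=cv2.INTER_NEAREST)
b=np.array(c['pixels'])[90:260,230:420,::-1]; b=cv2.resize(b,None,fx=1.5,fy=1.5)
out=np.zeros((560,800,3),np.uint8); out[:560,:500]=a; out[:255,505:505+285]=b
cv2.imwrite('pics/lowz.png',out)
```

```text
[ 442.17672787 -258.29481155  198.10904348] 0.14635332761314188 [ 0.40109082  0.28048791 -4.23897976]
```

View pics/lowz.png

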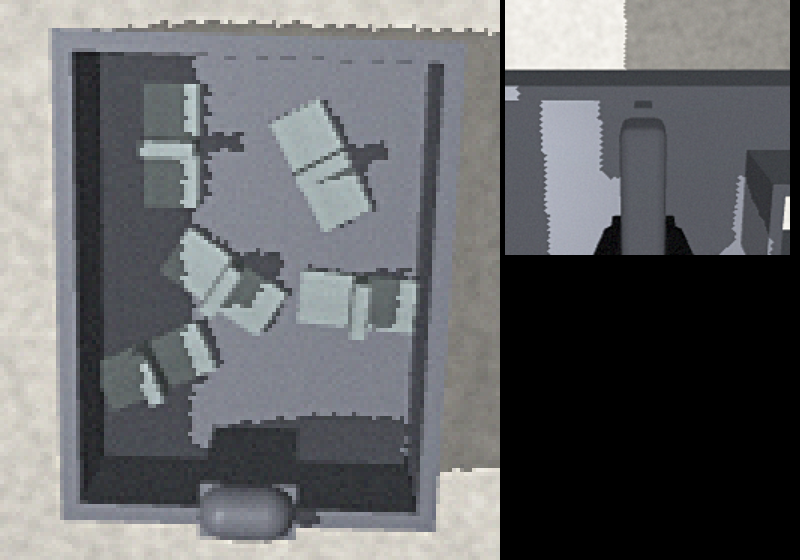

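Run:
```python
import pickle;from h import *
c,_=pickle.load(open('c1.pkl','rb'))
def f(pts):
    P=np.array([onz(c,245+x/4-.4,85+y/4-.4,60)[:2] for x,y in pts]) # TL(-x,-y) TR(-x,+y) BR(+x,+y) BL(+x,-y)
    dx=P[2]+P[3]-P[0]-P[1]; dy=P[1]+P[2]-P[0]-P[3]; a=lambda d:np.degrees(np.arctan2(d[1],d[0])).round(2)
    print(P.mean(0).round(1),a(dx),a(dy)-90,np.hypot(*dx)/2,np.hypot(*dy)/2)
f([(50,29),(464,42),(435,531),(62,519)]); f([(75,53),(443,64),(415,513),(80,502)])
k=onz(c,245+247/4-.4,85+512/4-.4,78); print('key',k.round(1))
go((462,54.5,198),-20.5)
```

```text
[461.4  55.9] -20.63 -20.760000000000005 149.56514513104415 119.49364833646554
[461.6  55.9] -21.09 -20.739999999999995 137.33156824386091 106.80668543384907
key [521.5  33.3  78. ]
p [ 442.  -258.2  197.3] za 42.2 tilt [-0.002  0.001 -1.   ] turn 62.7 n 8 shift now frame [-2.000e-01  2.183e+02  2.247e+02]
[-0.0, 27.3, 28.1, 7.8]
[-0.0, 30.9, 24.1, 7.8]
[-0.0, 33.9, 19.7, 7.8]
[-0.0, 36.2, 14.9, 7.8]
[-0.0, 37.9, 9.8, 7.8]
[-0.0, 38.9, 4.5, 7.8]
[-0.0, 39.2, -0.8, 7.8]
[-0.0, 38.7, -6.1, 7.8]
```

The open tray's centre is (461.5,55.9) at yaw -20.8°. I'm carrying the other tray over it now.

Run:
```python
from h import *
go((461.5,55.9,198),-20.8,n=14)
```

```text
p [ 442.  -258.2  197.3] za 42.2 tilt [-0.002  0.001 -1.   ] turn 63.0 n 14 shift now frame [-2.000e-01  2.197e+02  2.252e+02]
[-0.0, 15.7, 16.1, 4.5]
[-0.0, 16.9, 14.8, 4.5]
[-0.0, 18.0, 13.4, 4.5]
[-0.0, 19.0, 12.0, 4.5]
[-0.0, 19.9, 10.5, 4.5]
[-0.0, 20.7, 8.9, 4.5]
[-0.0, 21.3, 7.2, 4.5]
[-0.0, 21.8, 5.5, 4.5]
[-0.0, 22.2, 3.8, 4.5]
[-0.0, 22.4, 2.1, 4.5]
[-0.0, 22.5, 0.3, 4.5]
[-0.0, 22.4, -1.5, 4.5]
[-0.0, 22.2, -3.2, 4.5]
[-0.0, 21.9, -5.0, 4.5]
```

Call:
{"op": "apply_moves", "data": {"increments": [[1,0,16,16,4.5],[1,0,17,15,4.5],[1,0,18,13,4.5],[1,0,19,12,4.5],[1,0,20,10,4.5],[1,0,21,9,4.5],[1,0,21,7,4.5],[1,0,22,5,4.5],[1,0,22,4,4.5],[1,0,22,2,4.5]]}}

```text
t: 6.95
eef_pos: [454.6, -33.6, 197.5]
tcp_rot: [2.946, 1.569, 2.893]
ft_force: [0.5, -0.2, -3.9]
opening: 0.145
```

Call:
{"op": "apply_moves", "data": {"increments": [[1,0,22,0,4.5],[1,0,22,-1,4.5],[1,0,22,-3,4.5],[1,0,22,-5,4.5],[1,0,0,0,0],[1,0,0,0,0],[1,0,0,0,0],[1,0,0,0,0]]}}

```text
t: 7.75
eef_pos: [460.9, 53.4, 198.4]
tcp_rot: [-2.729, 1.57, -3.093]
ft_force: [-0.5, 0.2, -4.3]
opening: 0.146
```

Run:
```python
from h import *
go((461.5,55.9,140),-20.8)
t=cam('top');save(t,'t4',(250,170,370,270),5); s=cam('scene'); save(s,'s4')
```

```text
p [460.9  53.4 198.4] za -20.9 tilt [-0. -0. -1.] turn -0.1 n 2 shift now frame [58.4  2.6 -0.3]
[29.2, 1.3, -0.1, -0.0]
[29.2, 1.3, -0.1, -0.0]
```

Call:
{"op": "apply_moves", "data": {"increments": [[1,10,2.5,0,0],[1,10,0,0,0],[1,10,0,0,0],[1,10,0,0,0],[1,8,0,0,0],[1,8,0,0,0],[1,0,0,0,0],[1,0,0,0,0]]}}

```text
t: 8.65
eef_pos: [461.9, 56.4, 142.6]
tcp_rot: [2.842, 1.571, 2.479]
ft_force: [0.1, -0.5, -3.9]
opening: 0.146
```

Run:
```python
from h import *
go((461.5,55.9,128.6),-20.8)
t=cam('top');s=cam('scene')
a=cv2.resize(np.array(t['pixels'])[180:260,270:350,::-1],(400,400),interpolation=cv2.INTER_CUBIC)
b=cv2.resize(np.array(s['pixels'])[150:250,240:340,::-1],(400,400),interpolation=cv2.INTER_CUBIC)
cv2.imwrite('pics/m5.png',np.hstack([a,b]))
```

```text
p [461.9  56.4 142.6] za -20.8 tilt [-0.  0. -1.] turn -0.0 n 1 shift now frame [14.  -0.6 -0.2]
[14.0, -0.6, -0.2, -0.0]
```

View pics/m5.png

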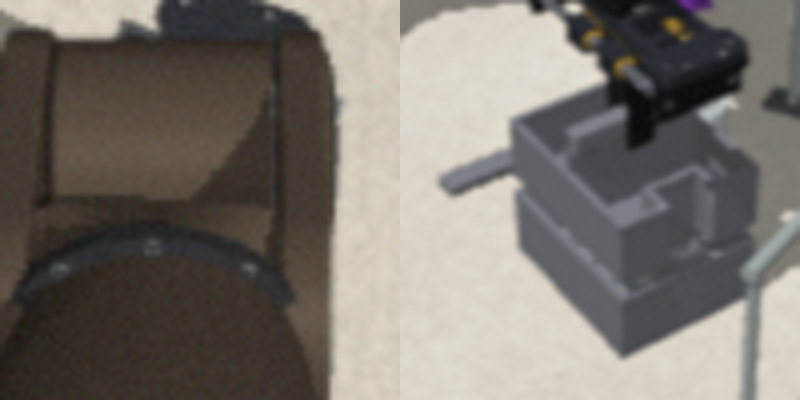

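The tray sits just above the open tray, aligned, with the notch facing the key at about (700,200) in the right half. Lowering the last stretch gently.

Call:
{"op": "apply_moves", "data": {"increments": [[1,4,0,0,0],[1,3,0,0,0],[1,3,0,0,0],[1,2,0,0,0],[1,1,0,0,0],[1,0,0,0,0],[1,0,0,0,0]]}}

```text
t: 9.45
eef_pos: [461.8, 56.4, 129.6]
tcp_rot: [1.687, 1.571, 1.323]
ft_force: [0.1, -0.0, -2.9]
opening: 0.146
```

Call:
{"op": "apply_moves", "data": {"increments": [[1,1,0,0,0],[1,0.5,0,0,0],[1,0.5,0,0,0],[1,0,0,0,0],[1,0,0,0,0]]}}

```text
t: 9.95
eef_pos: [462.0, 56.6, 128.6]
tcp_rot: [0.503, 1.569, 0.14]
ft_force: [-4.1, 2.1, 11.3]
opening: 0.146
```

Contact at the expected height (128.6). Opening the gripper and backing off upward.

Call:
{"op": "apply_moves", "data": {"increments": [[0,0,0,0,0],[0,0,0,0,0],[0,0,0,0,0],[0,0,0,0,0],[0,0,0,0,0],[0,0,0,0,0],[0,-5,0,0,0],[0,-15,0,0,0],[0,-30,0,0,0],[0,-40,0,0,0]]}}

```text
t: 10.95
eef_pos: [461.1, 56.4, 218.0]
tcp_rot: [-2.815, 1.568, 3.104]
ft_force: [-0.4, -0.7, 0.4]
opening: 0.931
```

Call:
{"op": "apply_moves", "data": {"increments": [[0,-40,0,0,0],[0,-40,0,0,0],[0,0,0,0,0],[0,0,0,0,0]]}}

```text
t: 11.35
eef_pos: [461.7, 56.4, 298.2]
tcp_rot: [0.375, 1.569, 0.011]
ft_force: [0.2, 0.3, -0.0]
opening: 1.0
```

Run:
```python
import pickle;from h import *
go((400,330,300),9)
c=cam('wrist');s=cam('scene');pickle.dump((c,s),open('c6.pkl','wb'))
a=cv2.resize(np.array(c['pixels'])[0:300,150:500,::-1],(467,400),interpolation=cv2.INTER_AREA)
b=cv2.resize(np.array(s['pixels'])[160:250,250:340,::-1],(330,330),interpolation=cv2.INTER_CUBIC)
o=np.zeros((400,800,3),np.uint8);o[:,:467]=a;o[:330,470:]=b
cv2.imwrite('pics/m6.png',o)
```

```text
p [461.7  56.4 298.2] za -20.8 tilt [ 0.002  0.    -1.   ] turn -29.8 n 7 shift now frame [  -1.9  233.8 -155. ]
[-0.3, 33.4, -22.1, -4.3]
[-0.3, 35.0, -19.6, -4.3]
[-0.3, 36.3, -16.9, -4.3]
[-0.3, 37.5, -14.2, -4.3]
[-0.3, 38.4, -11.4, -4.3]
[-0.3, 39.2, -8.5, -4.3]
[-0.3, 39.7, -5.6, -4.3]
```

View pics/m6.png

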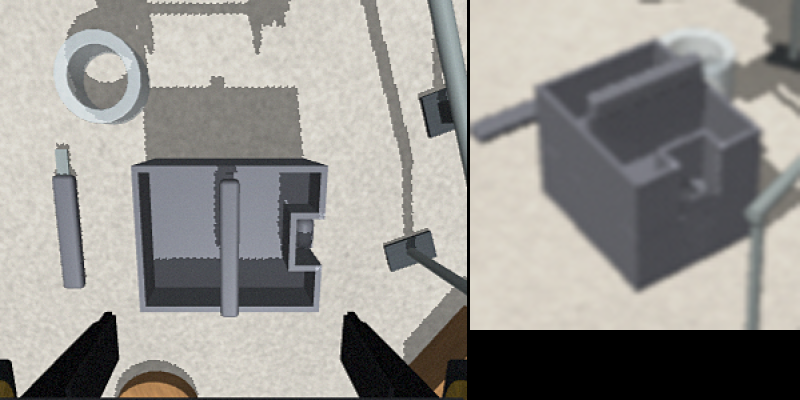

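The tray looks fully home: walls flush and the key showing in the notch. Next I'll locate the tag by triangulation from the first top and scene views, then move the wrist camera over it.

Run:
```python
import pickle;from h import *
cs=pickle.load(open('c0.pkl','rb'));c=cs['top'];s=cs['scene']
tz=lambda x,y:(140+(x-400)/4.5,205+y/4.5)
A=onz(c,*tz(432,125),150);B=onz(c,*tz(692,86),150);print('park',A.round(1),B.round(1),((A+B)/2).round(1),np.hypot(*(A-B)[:2]),'yaw',np.degrees(np.arctan2(-(A-B)[0],(A-B)[1])))
print('tab',onz(c,*tz(540,97),202).round(1),[onz(c,*tz(*p),202).round(1).tolist() for p in((495,105),(583,92))])
cw,_=pickle.load(open('c6.pkl','rb'));p,R=pose()
print('cam offset in tool frame',(R.T@(-cw['R'].T@cw['t']-p)).round(1))
go((400,300,300),8)
```

```text
park [434.3 444.4 150. ] [453.1 303.3 150. ] [443.7 373.9 150. ] 142.32229676224247 yaw 7.5919897546877975
tab [445.5 370.9 202. ] [[441.7, 394.3, 202.0], [447.7, 348.6, 202.0]]
cam offset in tool frame [-160.5   83.3   -0.7]
p [461.3  56.4 296.7] za -20.8 tilt [-0.002  0.    -1.   ] turn -28.8 n 6 shift now frame [  -3.2  205.9 -144. ]
[-0.5, 34.3, -24.0, -4.8]
[-0.5, 36.2, -21.0, -4.8]
[-0.5, 37.8, -17.9, -4.8]
[-0.5, 39.2, -14.7, -4.8]
[-0.5, 40.3, -11.4, -4.8]
[-0.5, 41.1, -7.9, -4.8]
```

Run:
```python
from h import *
go((445,355,300),7.6,n=10)
```

```text
p [461.3  56.4 296.7] za -20.8 tilt [-0.002  0.    -1.   ] turn -28.4 n 10 shift now frame [  -3.2  273.3 -121.5]
[-0.3, 27.3, -12.1, -2.8]
[-0.3, 27.9, -10.8, -2.8]
[-0.3, 28.4, -9.4, -2.8]
[-0.3, 28.8, -8.0, -2.8]
[-0.3, 29.2, -6.5, -2.8]
[-0.3, 29.5, -5.1, -2.8]
[-0.3, 29.7, -3.6, -2.8]
[-0.3, 29.8, -2.1, -2.8]
[-0.3, 29.9, -0.6, -2.8]
[-0.3, 29.9, 0.9, -2.8]
```

Call:
{"op": "apply_moves", "data": {"increments": [[0,0,27,-12,-3],[0,0,28,-11,-3],[0,0,28,-9,-3],[0,0,29,-8,-3],[0,0,29,-6,-3],[0,0,29,-5,-3],[0,0,30,-4,-3],[0,0,30,-2,-3],[0,0,30,-1,-3],[0,0,30,1,-1]]}}

```text
t: 12.45
eef_pos: [441.4, 355.3, 296.0]
tcp_rot: [-2.709, 1.568, -2.582]
ft_force: [1.3, 0.0, 0.2]
opening: 1.0
```

Call:
{"op": "apply_moves", "data": {"increments": [[0,0,0,0,0],[0,0,0,0,0]]}}

```text
t: 12.65
eef_pos: [441.5, 354.3, 296.1]
tcp_rot: [-2.669, 1.568, -2.543]
ft_force: [0.0, 0.1, 0.4]
opening: 1.0
```

Run:
```python
import pickle;from h import *
go((445,371,260),7.6)
c=cam('wrist');pickle.dump(c,open('c7.pkl','wb'));print(proj(c,[445,371,202]))
save(c,'w7',(120,0,520,260),2)
```

```text
p [441.5 354.3 296.1] za 7.2 tilt [-0.002 -0.002 -1.   ] turn -0.4 n 1 shift now frame [36.  16.2  5.7]
[36.0, 16.2, 5.7, -0.4]
[329.21781432 188.09439191]
```

View pics/w7.png

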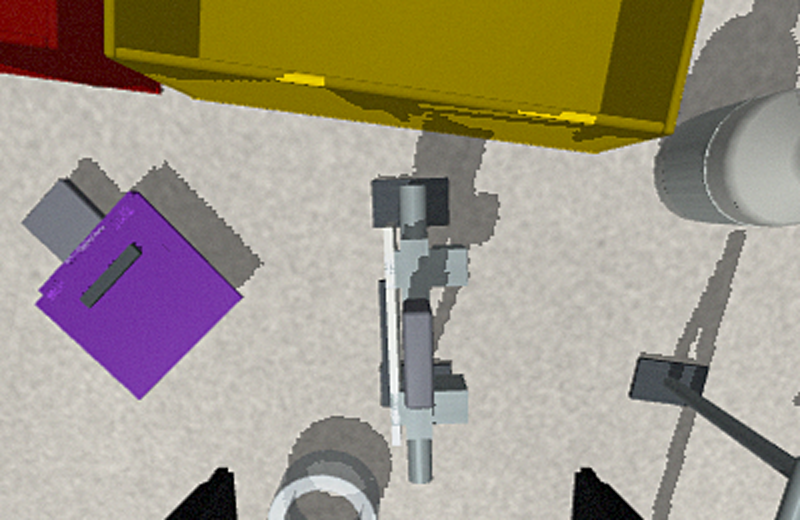

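Wrist view: the tag tab's top is centred at zoom pixel (418,355) and the short rail runs from (412,184) to (420,482). The bottle is at the upper right, clear of the path.

Run:
```python
import pickle;from h import *
c=pickle.load(open('c7.pkl','rb'))
f=lambda x,y,z:onz(c,120+x/2,y/2,z).round(1)
a,b=f(412.5,186,150),f(420,478,150);print(a,b,(a+b)/2,'yaw',np.degrees(np.arctan2(-(a-b)[0],(a-b)[1])))
a,b=f(417,308,202),f(419,402,202);print('tab',a,b,(a+b)/2,'yaw',np.degrees(np.arctan2(-(a-b)[0],(a-b)[1])))
a,b=f(391,228,200-75+50),f(397,443,175);print('plate',a,b,(a+b)/2)
print('bottle',f(770,150,150))
go((445,377,183),8.5,n=5)
```

```text
[433.8 442.7 150. ] [455.7 305.1 150. ] [444.75 373.9  150.  ] yaw 9.043174720131619
tab [440.9 397.8 202. ] [446.6 360.4 202. ] [443.75 379.1  202.  ] yaw 8.665561339720574
plate [426.9 424.9 175. ] [441.  331.7 175. ] [433.95 378.3  175.  ]
bottle [585.2 476.9 150. ]
p [441.7 353.8 296.5] za 7.2 tilt [-0.002 -0.001 -1.   ] turn -1.3 n 5 shift now frame [113.4  22.8   6.4]
[22.7, 4.6, 1.3, -0.3]
[22.7, 4.5, 1.3, -0.3]
[22.7, 4.5, 1.3, -0.3]
[22.7, 4.5, 1.3, -0.3]
[22.7, 4.5, 1.4, -0.3]
```

Call:
{"op": "apply_moves", "data": {"increments": [[0,25,12,3,-1],[0,25,13,2,-0.8],[0,25,0,0,0],[0,20,0,0,0],[0,12,0,0,0],[0,6,0,0,0],[0,0,0,0,0],[0,0,0,0,0]]}}

```text
t: 13.5
eef_pos: [444.0, 379.6, 185.5]
tcp_rot: [0.47, 1.57, 0.626]
ft_force: [0.3, 0.1, 0.5]
opening: 1.0
```

Run:
```python
from h import *
go((443.8,379,183),9)
s=status.state();print(s['ft_force'],s['joints'].round(2))
```

```text
p [444.  379.6 185.5] za 8.9 tilt [ 0.001  0.001 -1.   ] turn -0.1 n 1 shift now frame [ 2.5 -0.6 -0.3]
[2.5, -0.6, -0.3, -0.1]
[0.32609239 0.09448421 0.53027071] [0.59 0.48 1.71 0.   0.96 0.44]
```

Call:
{"op": "apply_moves", "data": {"increments": [[0,2,0,0,0],[1,0,0,0,0],[1,0,0,0,0],[1,0,0,0,0],[1,0,0,0,0],[1,0,0,0,0],[1,0,0,0,0],[1,0,0,0,0],[1,0,0,0,0],[1,0,0,0,0]]}}

```text
t: 14.5
eef_pos: [443.5, 379.7, 182.7]
tcp_rot: [1.005, 1.571, 1.161]
ft_force: [-0.1, 0.3, -0.2]
opening: 0.301
```

Call:
{"op": "apply_moves", "data": {"increments": [[1,0,0,0,0],[1,0,0,0,0],[1,0,0,0,0],[1,0,0,0,0],[1,0,0,0,0],[1,0,0,0,0]]}}

```text
t: 15.1
eef_pos: [443.6, 379.7, 182.6]
tcp_rot: [0.745, 1.571, 0.901]
ft_force: [-0.4, -0.6, 0.4]
opening: 0.124
```

Tab gripped (11.8 mm). Lifting straight up while measuring the pointer and the rail from the saved views.

Call:
{"op": "apply_moves", "data": {"increments": [[1,-5,0,0,0],[1,-15,0,0,0],[1,-25,0,0,0],[1,-30,0,0,0],[1,-25,0,0,0],[1,-15,0,0,0],[1,-5,0,0,0],[1,0,0,0,0],[1,0,0,0,0]]}}

```text
t: 16.0
eef_pos: [443.3, 379.5, 301.7]
tcp_rot: [-2.742, 1.569, -2.585]
ft_force: [0.4, 0.1, -1.5]
opening: 0.127
```

Run:
```python
import pickle;from h import *
cs=pickle.load(open('c0.pkl','rb'));c=cs['top'];s=cs['scene']
print('mark scene z125',onz(s,250+415/3.4,175+(388-258)/3.4,125).round(1))
for z in(0,60,125): print(z,(proj(c,[691,80,z])-[180,120])*3.8+[0,345], (proj(s,[691,80,z])-[250,175])*3.4+[0,258])
im=np.array(c['pixels']).astype(int).sum(2)
print(im[130:146,288:306])
def bar(pic,pts): pass
w1,_=pickle.load(open('c1.pkl','rb'));c6,_=pickle.load(open('c6.pkl','rb'))
for n,w in(('w1',w1),('c6',c6)): print(n,[proj(w,X).round().tolist() for X in([632.7,343,170],[629.4,-55,170],[691,80,125],[691,80,0])])
print('scene rail right end',tri(c,(180+643/3.8,120+(457-345)/3.8),s,(250+265/3.4,175+(404-258)/3.4)), proj(s,[632.5,343,170]))
print(status.state()['ft_force'])
go((562,272,290),-0.5)
```

```text
mark scene z125 [696.6  73.  125. ]
0 [445.22365585 425.40221557] [395.90388561 488.32666949]
60 [441.83524287 406.58967578] [403.63889238 438.55187273]
125 [437.81027129 384.2429493 ] [412.66573055 380.46413624]
[[526 381 280 237 213 192 177 161 188 204 197 208 203 209 216 222 288 475]
 [534 388 282 217 172 146 124 137 179 185 198 190 211 201 213 217 284 472]
 [522 389 279 228 175 123 106  94  94 116 120 151 185 210 209 215 282 472]
 [514 388 275 220 162 106  75  82  89  94  95 103 155 200 207 227 291 481]
 [520 388 292 235 170 112  90  85  88  92  86  81 144 211 212 220 292 496]
 [513 387 290 238 184 131  89  79  83  95  87  85 126 183 215 218 289 493]
 [517 376 286 233 211 140  92  81  79  77  65 102 126 197 220 225 299 478]
 [493 367 270 224 211 156 100  91  80  83  85  89 100 194 211 221 289 476]
 [348 319 267 188 191 159 107  84  74  67  65  98 101 189 207 222 300 481]
 [325 322 273 188 150 112 105  85  89  82  81  88  82 168 211 214 294 470]
 [339 335 283 191 142 135 100  86  87  92  86  87  98 145 201 212 296 465]
 [415 342 280 220 175 193 154 130 122 121 111 116 119 146 203 225 295 478]
 [505 384 282 241 218 214 211 199 209 207 207 199 206 212 221 226 294 485]
 [516 382 282 223 218 215 219 206 215 207 211 214 209 222 215 221 304 485]
 [507 380 282 230 219 210 218 219 211 217 214 213 217 214 222 213 275 478]
 [503 387 284 222 203 210 208 211 212 211 199 202 207 217 213 220 264 469]]
w1 [[645.0, 249.0], [259.0, 356.0], [388.0, 338.0], [373.0, 284.0]]
c6 [[416.0, -317.0], [529.0, 241.0], [539.0, 77.0], [479.0, 84.0]]
scene rail right end (array([630.66839074, -53.29567245, 169.72279592]), np.float64(2.7629697826689723)) [394.16545146 147.28988245]
[ 0.37278886  0.0645058  -1.5306373 ]
p [443.3 379.5 301.7] za 9.0 tilt [-0.001 -0.001 -1.   ] turn 9.5 n 4 shift now frame [  11.6 -124.6  100.5]
[2.9, -31.2, 25.1, 2.4]
[2.9, -30.1, 26.4, 2.4]
[2.9, -29.0, 27.6, 2.4]
[2.9, -27.8, 28.8, 2.4]
```

Call:
{"op": "apply_moves", "data": {"increments": [[1,3,-21,16,2],[1,3,-21,17,2],[1,3,-20,18,2],[1,3,-19,18,2],[1,0,-19,19,1.5],[1,0,-18,20,0],[1,0,0,0,0],[1,0,0,0,0]]}}

```text
t: 16.8
eef_pos: [559.7, 269.0, 289.5]
tcp_rot: [-2.927, 1.569, -2.938]
ft_force: [-0.2, -0.5, -1.2]
opening: 0.126
```

Run:
```python
import pickle;from h import *
go((562,272,290),-0.5)
c=cam('wrist');s=cam('scene');t=cam('top');pickle.dump((c,s,t),open('c8.pkl','wb'))
print([proj(c,X).round().tolist() for X in([632.7,343,170],[631,144,170],[691,80,125])])
c6,_=pickle.load(open('c6.pkl','rb'))
o=np.zeros((600,800,3),np.uint8)
a=np.array(c['pixels'])[:,140:,::-1]; o[:400,:500]=a
b=cv2.resize(np.array(c6['pixels'])[45:120,490:590,::-1],None,fx=3,fy=2.6); o[:195,500:800]=b
d=cv2.resize(np.array(s['pixels'])[190:250,350:400,::-1],(300,360),interpolation=cv2.INTER_CUBIC);o[200:560,500:800]=d
e=cv2.resize(np.array(s['pixels'])[105:170,300:420,::-1],(369,200),interpolation=cv2.INTER_CUBIC);o[400:,:369]=e
cv2.imwrite('pics/m8.png',o)
```

```text
p [559.7 269.  289.5] za -0.6 tilt [-0.002 -0.    -1.   ] turn -0.1 n 1 shift now frame [-0.5  3.   2.3]
[-0.5, 3.0, 2.3, -0.1]
[[411.0, 111.0], [395.0, 319.0], [435.0, 340.0]]
```

View pics/m8.png

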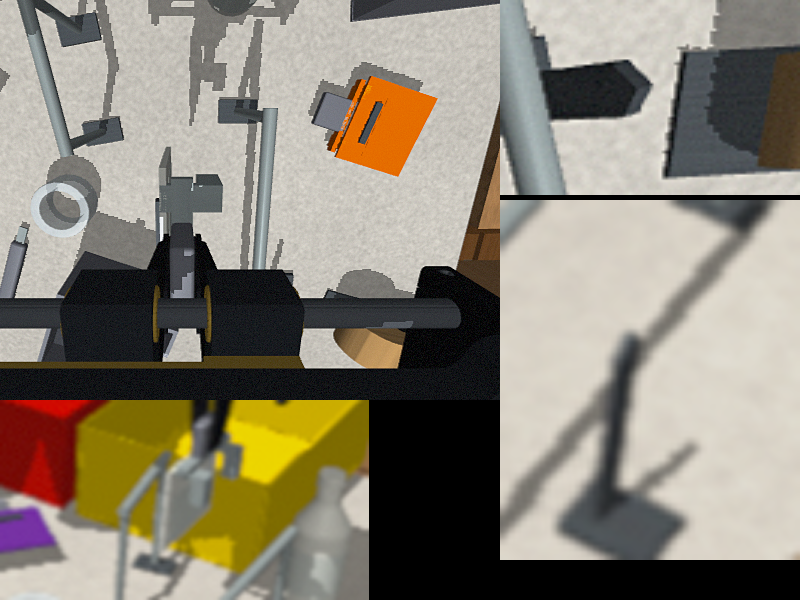

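Wrist view: the tag hangs straight in the jaws, the long rail's left end is at (410,109) and the rail passes (401,265). The pointer tip in the earlier wrist view is at (540,78), very close to the prediction for (691,80,125).

Run:
```python
import pickle;from h import *
c,s,t=pickle.load(open('c8.pkl','rb'));c6,_=pickle.load(open('c6.pkl','rb'))
im=np.array(c['pixels']).astype(int).sum(2)
for v in(118,150,190,230,255):
    r=np.array(c['pixels']).astype(int)[v,390:425]; d=r[:,0]-r[:,2]; k=np.where(d<3)[0]+390
    print(v,k.min(),k.max(),onz(c,(k.min()+k.max())/2,v,170).round(1))
print('end',onz(c,410,109,170).round(1)); print('mark c6',onz(c6,540.3,77.7,125).round(1))
print('mark scene',onz(s,350+(630-500)/6,190+(335-200)/6,125).round(1))
go((631.5,270,290),-0.5)
```

```text
118 390 416 [626.6 337.2 170. ]
150 400 414 [631.6 311.  170. ]
190 398 411 [631.7 276.  170. ]
230 395 407 [630.9 238.5 170. ]
255 393 405 [630.6 213.5 170. ]
end [631.8 344.3 170. ]
mark c6 [691.9  79.3 125. ]
mark scene [694.4  75.1 125. ]
p [559.1 270.  290.3] za -0.5 tilt [-0.001 -0.    -1.   ] turn 0.0 n 2 shift now frame [ 0.2  0.6 72.4]
[0.1, 0.3, 36.2, 0.0]
[0.1, 0.3, 36.2, 0.0]
```

Call:
{"op": "apply_moves", "data": {"increments": [[1,0,0,10,0],[1,0,0,20,0],[1,0,0,20,0],[1,0,0,15,0],[1,0,0,7,0],[1,0,0,0,0],[1,0,0,0,0],[1,0,0,0,0]]}}

```text
t: 17.75
eef_pos: [631.2, 268.8, 290.9]
tcp_rot: [1.566, 1.571, 1.557]
ft_force: [0.3, 0.3, -2.0]
opening: 0.123
```

Run:
```python
import time;from h import *
go((631.3,270,225),-0.5)
P=[];c=cam('scene')
for i in range(4): P.append(pose()[0]); cam('scene')
print(np.mean(P,0))
```

```text
p [631.2 268.8 290.9] za -0.5 tilt [ 0.  0. -1.] turn -0.0 n 2 shift now frame [65.9  1.1  0.1]
[32.9, 0.6, 0.0, -0.0]
[32.9, 0.6, 0.0, -0.0]
[631.40105538 268.80992122 290.97659751]
```

Call:
{"op": "apply_moves", "data": {"increments": [[1,10,0,0,0],[1,15,0,0,0],[1,15,0,0,0],[1,12,0,0,0],[1,8,0,0,0],[1,0,0,0,0],[1,0,0,0,0]]}}

```text
t: 18.7
eef_pos: [632.0, 268.7, 230.9]
tcp_rot: [0.42, 1.57, 0.411]
ft_force: [0.6, -0.4, -1.6]
opening: 0.129
```

Call:
{"op": "apply_moves", "data": {"increments": [[1,4,0,0,0],[1,4,0,0,0],[1,4,0,0,0],[1,0,0,0,0],[1,0,0,0,0]]}}

```text
t: 19.2
eef_pos: [631.8, 268.7, 218.6]
tcp_rot: [2.911, 1.571, 2.902]
ft_force: [-1.0, -0.1, -2.1]
opening: 0.124
```

Call:
{"op": "apply_moves", "data": {"increments": [[1,4,0,0,0],[1,4,0,0,0],[1,4,0,0,0],[1,2,0,0,0],[1,1,0,0,0],[1,0,0,0,0],[1,0,0,0,0]]}}

```text
t: 19.9
eef_pos: [631.9, 268.7, 203.8]
tcp_rot: [0.597, 1.571, 0.587]
ft_force: [0.3, 0.0, -1.9]
opening: 0.122
```

Run:
```python
from h import *
s=cam('scene');w=cam('wrist');import pickle;pickle.dump((s,w),open('c9.pkl','wb'))
P=[];F=[]
for i in range(4): q=status.state();P.append(q['eef_pos']);F.append(q['ft_force']);cam('scene')
print(np.mean(P,0),np.mean(F,0))
```

```text
[631.86144997 268.67571867 203.80841243] [ 0.27749885  0.57704764 -1.45379667]
```

The hooks are over the rail with no side load, and the tag's left position holds. Sliding along the rail toward the pointer, about 189 mm.

Call:
{"op": "apply_moves", "data": {"increments": [[1,0.5,0,0,0],[1,0,-5,0,0],[1,0,-10,0,0],[1,0,-15,0,0],[1,0,-15,0,0],[1,0,-15,0,0],[1,0,-15,0,0],[1,0,-15,0,0],[1,0,-10,0,0],[1,0,0,0,0]]}}

```text
t: 21.2
eef_pos: [631.0, 167.2, 203.2]
tcp_rot: [-0.428, 1.571, -0.439]
ft_force: [1.1, 0.2, -1.8]
opening: 0.121
```

Run:
```python
from h import *
go((630.1,80,203.3),-0.5)
q=status.state();print(q['ft_force'],q['moment'])
```

```text
p [631.  167.2 203.2] za -0.6 tilt [ 0. -0. -1.] turn -0.1 n 2 shift now frame [ -0.1 -87.2   0. ]
[-0.0, -43.6, 0.0, -0.1]
[-0.0, -43.6, -0.0, -0.1]
[ 1.10555734  0.22274121 -1.79369248] [-0.09956178  0.06193272 -0.03358549]
```

Call:
{"op": "apply_moves", "data": {"increments": [[1,0,-8,0,0],[1,0,-15,0,0],[1,0,-15,0,0],[1,0,-15,0,0],[1,0,-15,0,0],[1,0,-12,0,0],[1,0,-7,0,0],[1,0,0,0,0],[1,0,0,0,0]]}}

```text
t: 22.1
eef_pos: [630.1, 81.7, 203.2]
tcp_rot: [1.229, 1.571, 1.219]
ft_force: [0.1, 0.4, -2.7]
opening: 0.126
```

Run:
```python
from h import *
go((630.1,80,202.6),-0.5)
q=status.state();print(q['ft_force'],q['moment'])
s=cam('scene');import pickle;pickle.dump(s,open('c10.pkl','wb'))
for X in([631,130,170],[631,30,170],[691,80,125]): print(proj(s,X).round(1))
```

```text
p [630.1  81.7 203.2] za -0.6 tilt [ 0.  0. -1.] turn -0.1 n 1 shift now frame [ 0.6 -1.7  0. ]
[0.6, -1.7, 0.0, -0.1]
[ 0.07085389  0.38720946 -2.67459231] [-0.08581421  0.12104628 -0.03962337]
[362.1 181. ]
[344.2 200.1]
[371.4 211. ]
```

Call:
{"op": "apply_moves", "data": {"increments": [[1,0,-1,0,0],[1,0.6,-1,0,0],[1,0,0,0,0],[1,0,0,0,0],[0.8,0,0,0,0],[0.7,0,0,0,0],[0.5,0,0,0,0],[0.3,0,0,0,0],[0.2,0,0,0,0],[0,0,0,0,0]]}}

```text
t: 23.15
eef_pos: [630.0, 79.6, 202.5]
tcp_rot: [1.507, 1.571, 1.497]
ft_force: [0.7, 0.1, -0.2]
opening: 0.566
```

Call:
{"op": "apply_moves", "data": {"increments": [[0,0,0,0,0],[0,0,0,0,0],[0,0,0,0,0],[0,-10,0,0,0],[0,-20,0,0,0],[0,-30,0,0,0],[0,-30,0,0,0],[0,-20,0,0,0],[0,0,0,0,0],[0,0,0,0,0]]}}

```text
t: 24.15
eef_pos: [629.8, 79.7, 312.6]
tcp_rot: [0.274, 1.57, 0.264]
ft_force: [0.0, 0.7, -0.8]
opening: 0.999
```

Run:
```python
from h import *
q=status.state();print(q['eef_pos'],q['opening'],q['ft_force'])
go((590,80,320))
c=cam('wrist');s=cam('scene');import pickle;pickle.dump((c,s),open('c11.pkl','wb'))
print('pred tab',proj(c,[630.1,79.5,222]),'mark',proj(c,[691.5,79.5,125]),'scene',proj(s,[630,80,222]))
o=np.zeros((580,800,3),np.uint8);o[:400,:480]=np.array(c['pixels'])[:,80:560,::-1]
o[:400,485:800]=cv2.resize(np.array(s['pixels'])[130:270,275:385,::-1],(315,400),interpolation=cv2.INTER_CUBIC)
cv2.imwrite('pics/m11.png',o[:400])
```

```text
[629.8284908   79.67260832 312.6291365 ] 0.9993653776155375 [ 0.04954318  0.71776212 -0.84848337]
p [629.8  79.7 312.6] za -0.5 tilt [ 0.  0. -1.] turn 0 n 1 shift now frame [ -7.4  -0.  -39.8]
[-7.4, -0.0, -39.8, 0.0]
pred tab [322.19971102 209.08830502] mark [378.9002195  180.01783819] scene [354.78131272 174.67803396]
```

View pics/m11.png

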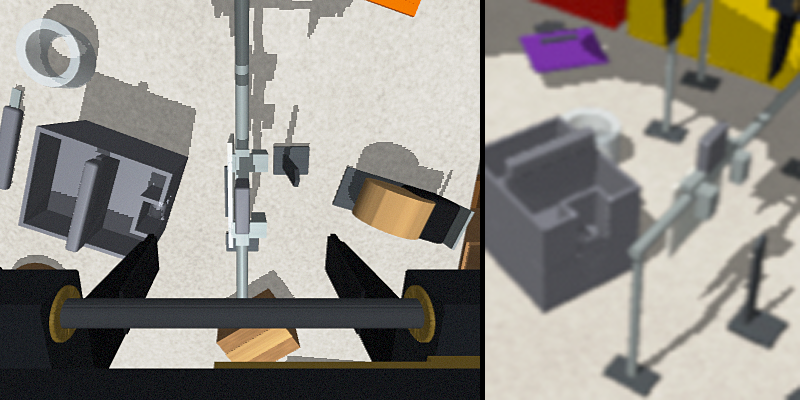

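Run:
```python
from h import *
import pickle;c,s=pickle.load(open('c11.pkl','rb'))
im=np.array(c['pixels']).astype(int)
print('tab col',im[172:240,322].mean(1).round().astype(int).tolist())
print('lip col',im[140:245,336].mean(1).round().astype(int).tolist())
print('tip',onz(c,376,185,125).round(1),onz(c,376,183,125).round(1))
g=im.sum(2)[175:190,364:384];print(g)
for v in(179,180,205,228,230,233): print(v,onz(c,322,v,222)[1].round(1),onz(c,330,v,176)[1].round(1))
for v in(149,171,213,237): print(v,onz(c,336,v,174)[1].round(1))
```

```text
tab col [105, 105, 107, 108, 109, 112, 65, 50, 61, 63, 54, 59, 52, 62, 54, 62, 100, 131, 162, 156, 156, 154, 157, 157, 155, 156, 157, 157, 158, 160, 161, 162, 157, 159, 159, 162, 163, 163, 161, 161, 163, 161, 164, 160, 164, 158, 159, 162, 160, 159, 157, 161, 158, 160, 160, 161, 158, 158, 162, 161, 162, 138, 199, 224, 220, 216, 217, 216]
lip col [123, 127, 129, 129, 136, 137, 138, 136, 141, 107, 72, 71, 73, 73, 142, 207, 194, 190, 196, 195, 194, 192, 192, 193, 193, 194, 197, 197, 198, 199, 204, 203, 143, 128, 131, 125, 130, 135, 135, 135, 139, 138, 133, 135, 136, 138, 139, 130, 125, 114, 116, 112, 118, 113, 112, 115, 207, 213, 208, 214, 214, 213, 214, 218, 215, 217, 210, 211, 217, 222, 226, 230, 98, 67, 70, 73, 73, 79, 75, 77, 73, 74, 155, 228, 217, 214, 212, 217, 212, 211, 212, 213, 212, 209, 211, 213, 219, 224, 120, 92, 100, 103, 107, 104, 106]
tip [688.6  74.  125. ] [688.5  76.2 125. ]
[[693 716 490 193  76  96 111 117 114  98  98 189 187 194 157 409 672 704
  687 683]
 [642 661 705 471 163  78 108 105  84  96 112 178 197 175 137 384 631 644
  645 631]
 [612 635 657 565 226  53  9
[... 501 characters left out ...]
38 644 709 492 169  75 185 256 233 228 171 672 681 646
  655 665]
 [647 638 641 631 609 634 668 738 312  35 185 218 242 222 305 661 675 649
  629 653]
 [643 643 642 627 614 636 652 698 480 169 172 218 206 156 532 654 648 629
  618 633]
 [647 642 647 637 618 628 648 665 703 492 280 228 237 210 507 637 652 640
  634 645]
 [645 660 649 643 632 634 644 652 660 693 698 699 713 708 687 666 657 646
  634 638]
 [651 660 644 630 637 638 651 670 664 661 657 665 674 666 670 660 646 634
  630 624]
 [664 651 640 643 642 648 668 679 668 656 663 648 656 648 647 643 644 629
  614 635]]
179 104.1 93.2
180 103.3 92.2
205 82.9 68.1
228 63.3 44.8
230 61.6 42.8
233 58.9 39.7
149 120.4
171 100.2
213 59.4
237 34.6
```

Run:
```python
from h import *
import pickle;c,s=pickle.load(open('c11.pkl','rb'))
print('apex',onz(c,377,180,125).round(1),onz(c,377,181,125).round(1))
y=lambda u,v,z:onz(c,u,v,z)[1]
print('tab',y(322,188.5,222),y(322,233,222),(y(322,188.5,222)+y(322,233,222))/2)
for z in(174,178,180):
  a=[y(336,v,z) for v in(154.3,171.8,221.8,237.8)];print(z,np.round(a,1),np.mean(a))
W,q=quad(c,(160.,170.),115) or (0,0)
```

```text
apex [689.4  79.5 125. ] [689.5  78.4 125. ]
tab 96.49049474899617 58.92998500550742 77.7102398772518
174 [115.6  99.4  50.4  33.7] 74.77835290486132
178 [116.2 100.3  51.9  35.4] 75.96564187420346
180 [116.5 100.7  52.7  36.3] 76.5592863588745
rect [626.9  10. ] [487.7 885.7] 89.4 px bbox [0. 0.] [639. 399.]
```

Tag centre reads y = 76–79 against the pointer's 79.5, so it is well inside the 10 mm tolerance. The gripper is clear of everything. Handing in.

Run:
```python
from h import *
print(status.state()['t'],env.job_done())
```

```text
the job is handed in; nothing more can be done
24.25 None
```

I stacked the tray, hung the tag on the long rail and slid it to the pointer. The job was handed in at 24.3 s; no verdict is reported, so success is judged only from my own checks.

- **Tray:** I gripped the bar, turned the tray 63° and lowered it over the key. It made contact at the expected home height (TCP 128.6 mm, about 11 N) and I let go. The later pictures show the walls flush with the key in the notch; I saw this by eye and did not measure the fit.
- **Tag:** I lifted it from the short rail and hooked it over the long rail about 125 mm left of the middle, with no side load. I then slid it about 189 mm without lifting it off and released it. The last scene view shows it hanging upright.
- **Centring on the pointer:** The tag's centre reads y ≈ 76–79 mm. The pointer tip reads y ≈ 79.5 mm in two wrist views and 80–81 mm in the top view. That leaves an error of about 1–4 mm against the 10 mm allowed.
- **Disagreements between views:**
  - The scene camera put the pointer at y ≈ 73–75 mm, which is still within tolerance.
  - My first pick of the tip in the last wrist view gave y ≈ 75 mm; I took that point for the pointer's lower shoulder and re-read the tip at 79.5 mm.
  - A last automatic outline check on the stack failed because the mask merged with other objects, so I dropped it.
- **Bystanders:** I did not re-measure the tape roll and carton at the end. The arm did not go near either, and I saw no unexpected contact force.

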